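Push the tested current sensor through the return box's flap

TASK

Put the tested black current sensor away: with the fingertips, push it from behind along its lane and in through the yellow flap of the blue return box, until the whole sensor is past the flap, then draw the hand back out so that the flap hangs shut behind it. Only push it along the deck: do not lift, carry or tip it, and leave everything else where it stands.

Things in the scene. Friction and masses are not known exactly. Their poses are not given: they have to be found in the camera images.
- sensor: the tested current sensor: loose black block, 80 mm long (its x), 64 mm wide, about 0.25 kg. Front 40 mm (+x) is 46 mm high, white label on top; rear 40 mm is a step 26 mm high, 56 mm wide, with a copper plate and two 4 mm bolt heads on top. Origin: centre of underside. Stands on the deck in the lane's mouth, +x end towards the flap, up to 12 mm off the lane's middle and turned up to 0.15 rad
- sensor_tail (a point): centre of the sensor's rear (-x) end face, 13 mm above its underside: the upright face to push on (black, 56 mm wide, up to 20 mm above the underside; above it, flush, the edge of the copper plate, up to 26 mm)
- chute: the blue return box, fixed, placed differently each time. Origin at table level under the shut flap's outer face, mid-lane; +x is the way in, y across, z up. Aluminium deck: top at z = 10 mm, x = -230 to 160 mm, 310 mm wide in front of the flap
- chute_mouth (a point): mid-lane point on the deck, 150 mm before the flap (box x = -150 mm), where the lane's funnel begins: two grey fences 22 mm high, 6 mm thick, clear width 150 mm here, narrowing straight to 84 mm at x = -30 mm, then parallel to the end of the box
- chute_in (a point): mid-lane point on the deck 60 mm behind the flap (box x = 60 mm). Inside, the lane is 84 mm wide, end wall at x = 154 mm. Side walls are 72 mm high above the table; from x = 55 mm on, 94 mm high under a clear roof (top at z = 98 mm)
- chute_hinge (a point): middle of the steel hinge rod, 7 mm thick, 10 mm behind the shut flap's face (box x = 10 mm), axis 90 mm above the table, across the doorway. Two dark posts carry it (94 mm high, x = 0 to 20 mm, 43 to 51 mm to either side). Below the rod the doorway is 86 mm wide, 76 mm high above the deck; above the rod is free space
- flap (a joint): angle of the yellow flap, rad: 0 = hanging shut against its stop; grows to at most 1.35 as its lower edge swings inwards (+x of the box). 70 g, no spring, falls shut by itself in about half a second, cannot swing outwards. The sensor's high front lifts it to about 1.0; the low rear step passes under it
- flap_edge (a point): middle of the yellow flap's lower edge (flap 78 mm wide, 3 mm thick, upright at x = 0 to 3 mm when shut, lower edge 46 mm below the hinge axis, so 34 mm above the deck when shut)
- spare: spare sensor, grey with a copper end, 80 x 64 x 46 mm, same shape as the black one; origin at the centre of its underside. Stands on the table; leave alone
- stud: steel terminal stud standing on the metal deck beside the lane, foot 28 mm across, 40 mm high; origin under its centre. Leave alone
- spacer: brass spacer standing on the metal deck beside the lane, 26 mm across, 32 mm high; origin under its centre. Leave alone
- mug: white mug, 80 mm across, 90 mm high, on the table; origin under its centre. Leave alone
- wrench: steel wrench lying on the table; origin under its middle. Leave alone
- jar: closed jar with a blue cap, 60 mm across, 75 mm high, on the table; origin under its centre. Leave alone
- driver: red screwdriver lying on the table; origin under its middle. Leave alone

How it is judged:
By the outcome, as a careful person would: the job done as asked, in the order asked, and still so for the second after the job is handed in, with the robot touching nothing.
It also fails if it takes over 40 s, if anything falls off the work surface, if the arm or the gripper's body presses on something with over 40 N, if the wrist force passes 120 N, or if a joint passes its speed limit or range.

ROBOT

A 7-joint arm with a two-finger parallel gripper is mounted at the origin on the work surface. World frame = base frame: x ahead of the robot, y to its left, z up, the work surface at z = 0. Lengths are in mm, angles in rad, forces in N, time in s.
With the tool pointing down it reaches from about 400 to 875 mm from the base axis. Payload 19.3 kg.
Tool frame: the origin (TCP) lies at the very end of the fingers, on their centre line; the grasp point (between the pads) lies 19 mm behind it (grip_point_offset is the z of the grasp point in the tool frame, in mm); z points along the fingers, y is the line along which they close (so a half turn about z gives the same grasp; the last joint's range is limited). The gripper opens to 85 mm and grips with 20 to 120 N. Pads are 22 mm wide; open, the fingers measure 114 mm over their backs; the gripper's body (76 mm by 85 mm) begins 54 mm behind the grasp point. The pads swing forward as they close: fully open they stand 13 mm farther back than shut.
Start: joints at [1.159, 0.521, -0.036, 1.599, 0.021, 1.021, -0.113], TCP at [209.462, -588.847, 231.291] pointing down, gripper open.
Joint ranges: [-2.91, 2.91], [-0.3, 2.13], [-1.5, 1.42], [0.17, 2.43], [-1.26, 4.41], [0.16, 1.93], [-2.52, 2.52]. Speed limits (rad/s): [1.89, 1.89, 2.39, 2.39, 3.01, 3.01, 3.01].

INTERFACE

Orientations are given as a 3x3 rotation matrix whose columns are the frame's x, y, z axes.
In Python, from workcell import movep, movel, goto_joints, open_gripper, clamp, wait, inverse_kinematics, read_state, camera, PlanningError, finish_job, grip_point_offset gives the robot as it stands. Calls block until the motion is done:
- movep(position, orientation): joint-space move of the TCP to a pose.
- movel(position, frame=None, max_speed=150, guard=None): straight line of the TCP; frame=None keeps the orientation; max_speed is the mean speed in mm/s. With guard (N) it stops when the force on the tool has changed by that much, and returns True; else False.
- goto_joints(angles): joint-space move.
- open_gripper() and clamp(): open the fingers fully, or close them until they stop; the grip force is fixed at half the most.
- wait(seconds).
- inverse_kinematics(position, orientation): joint angles nearest the present ones, or None.
- read_state(): the state.
- camera(name): name is "scene" or "side" or "wrist"; returns a dict with "image" (480x640x3 uint8, blue, green, red), "range_z" (480x640 float32, mm along the optical axis (not along the pixel's ray), 0 where there is no reading), "fx", "fy", "cx", "cy" (pixels), "cam_to_world" (4x4, takes a point from camera to world coordinates). Camera axes: x right, y up, looking along -z (the intrinsics and any distortion apply to the point x, -y, -z); pixel columns grow to the right and rows downward; lengths in mm; the calibration is good to about 2 mm. A picture is of the moment at which its call begins.
A pose or a line that the arm cannot do raises PlanningError and nothing moves.
- finish_job(): hands the job in; it is judged then, once.
The state is a dict: "time": time; "qpos": joint angles; "qvel": joint speeds; "joint_efforts": joint torques, N m; "eef_pos": TCP position; "tool_rot": TCP orientation; "ft_force": force on the tool from outside, world axes, zero at the start; "torque": the same for the moment, N m; "finger_gap": finger opening in mm; "gripper_force": force on a finger pad.
Only numpy, scipy, OpenCV 4.12 (cv2) and the standard library are available. Lean on these libraries where they do the work, as an engineer would, in place of code of your own. Each camera call takes 0.05 s, during which the arm holds its last target. There are 200 camera calls.

## Working session

There is one attempt and no reset: what is moved stays moved. The work goes in short steps, each a Python script; the robot and the scene stay as the last script left them, time stands still between calls to the robot, and variables do not carry over. Pictures are saved under pics/ and viewed, at most 10 in all, crops included, and the job is handed in when it is done.

```bash
mkdir -p pics; ls; python3 - <<'E'
from workcell import *
import cv2,numpy as np,pickle
d={}
for n in("scene","side"):
    c=camera(n);d[n]=c;cv2.imwrite(f"pics/{n}0.png",c["image"]);print(n,c["fx"],c["cam_to_world"].round(2).tolist(),[k for k in c])
pickle.dump(d,open("c0.pkl","wb"))
print(read_state()["time"],grip_point_offset)
E
```

```text
pics
scene 593.3031992383576 [[-0.22, -0.6, 0.77, 1553.41], [0.98, -0.12, 0.18, 254.06], [-0.02, 0.79, 0.61, 890.17], [0.0, 0.0, 0.0, 1.0]] ['image', 'range_z', 'fx', 'fy', 'cx', 'cy', 'cam_to_world']
side 572.4512451697213 [[-0.9, 0.25, -0.35, 5.84], [-0.43, -0.53, 0.73, 1123.48], [0.0, 0.81, 0.59, 977.07], [0.0, 0.0, 0.0, 1.0]] ['image', 'range_z', 'fx', 'fy', 'cx', 'cy', 'cam_to_world']
0.1 -18.700000000000003
```

View pics/scene0.png

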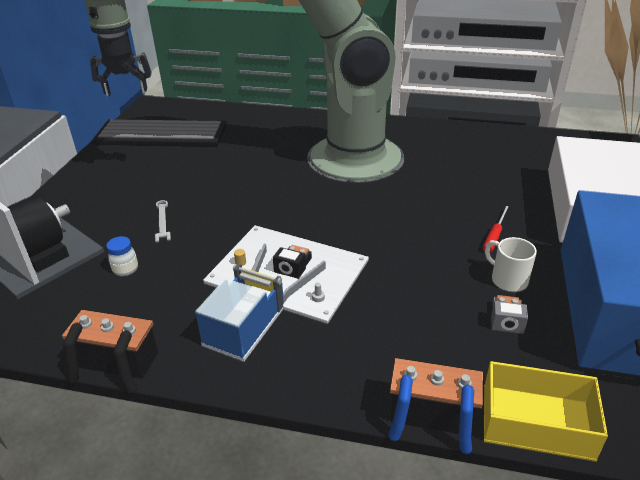

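View pics/side0.png

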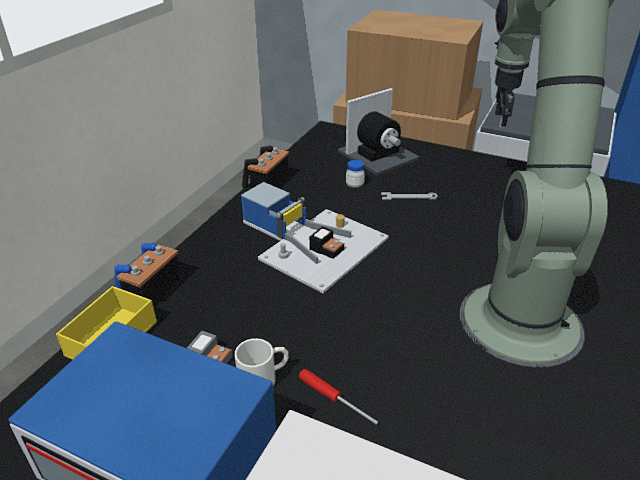

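The scene view shows the blue box around (240,315), its flap near (258,278), the sensor at (292,260), and deck corners near (255,227), (368,259) and (328,320). The side view agrees. I'll measure it roughly, then look with the wrist camera.

```bash
cat > h.py <<'E'
import numpy as np,cv2
def px(c,u,v,z=None):
    """world point of pixel: from depth, or on plane z"""
    T=c["cam_to_world"]; r=np.array([(u-c["cx"])/c["fx"],-(v-c["cy"])/c["fy"],-1.])
    w=T[:3,:3]@r; o=T[:3,3]
    s=c["range_z"][int(round(v)),int(round(u))] if z is None else (z-o[2])/w[2]
    return o+s*w
def proj(c,p):
    T=c["cam_to_world"]; q=T[:3,:3].T@(np.array(p)-T[:3,3]); return np.array([c["cx"]-c["fx"]*q[0]/q[2],c["cy"]+c["fy"]*q[1]/q[2]])
def cloud(c):
    v,u=np.mgrid[:480,:640]; d=c["range_z"]
    P=np.stack([(u-c["cx"])/c["fx"]*d,-(v-c["cy"])/c["fy"]*d,-d],-1)
    return P@c["cam_to_world"][:3,:3].T+c["cam_to_world"][:3,3]
E
python3 - <<'E'
import pickle;from h import *
d=pickle.load(open("c0.pkl","rb"));c=d["scene"]
for q in [(255,227),(368,259),(328,320),(205,280)]: print(q,px(c,*q,10).round(0))
for q in [(292,249),(258,278),(317,285),(240,250),(320,240)]:print(q,px(c,*q).round(0))
for n in d: cv2.imwrite(f"pics/{n}crop.png",cv2.resize(d[n]["image"][215:365,180:380] if n=="scene" else d[n]["image"][175:295,235:395],(800,600),interpolation=cv2.INTER_CUBIC))
from workcell import *
w=camera("wrist");s=read_state();T=np.eye(4);T[:3,:3]=s["tool_rot"];T[:3,3]=s["eef_pos"]
print((np.linalg.inv(T)@w["cam_to_world"]).round(2),w["fx"],s["tool_rot"])
E
```

```text
(255, 227) [ 419. -181.   10.]
(368, 259) [489. 116.  10.]
(328, 320) [702.  66.  10.]
(205, 280) [ 634. -231.   10.]
(292, 249) [523. -57.  39.]
(258, 278) [687. -84.  86.]
(317, 285) [644.  30.  50.]
(240, 250) [ 553. -172.   42.]
(320, 240) [426. -13.  -1.]
[[   0.      0.97    0.26   65.42]
 [   1.     -0.     -0.     -0.44]
 [  -0.      0.26   -0.97 -141.38]
 [   0.      0.      0.      1.  ]] 392.6574399015651 [[ 9.42161200e-01  3.35159875e-01 -3.60940313e-04]
 [ 3.35160060e-01 -9.42160890e-01  7.69561245e-04]
 [-8.21377958e-05 -8.46023523e-04 -9.99999639e-01]]
```

View pics/scenecrop.png

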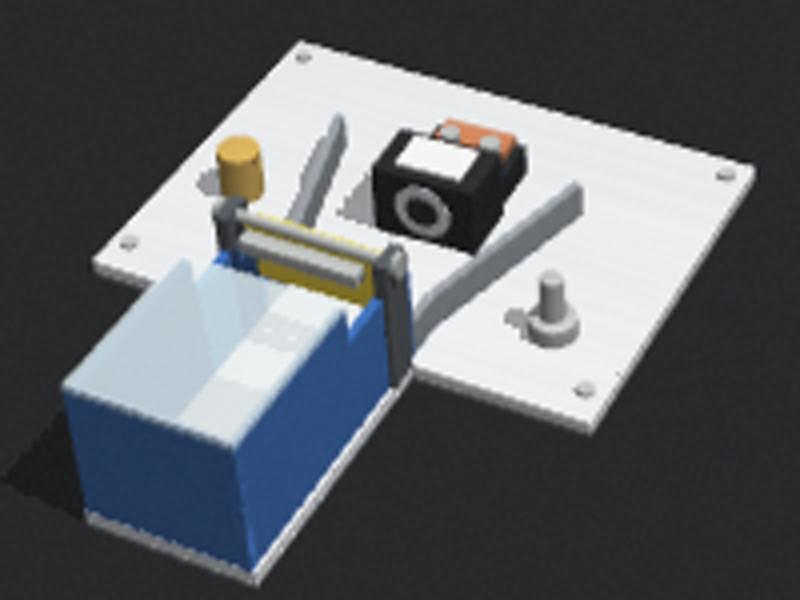

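The crop shows brass spacer at (240,165) and stud at (552,310), both outside the fences, and the sensor at (445,180) in the mouth with its copper end towards the robot. The rough box frame has its origin near (678,-85) and yaw of about -0.23. I'll refine this from above with the wrist camera and check IK for a tilted push.

```bash
cat >> h.py <<'E'
def tool(yaw,tilt):
    """tool z tilted forward from straight down by tilt, toward heading yaw; tool x forward/up"""
    c,s=np.cos(yaw),np.sin(yaw); f=np.array([c,s,0]);up=np.array([0,0,1.])
    z=np.sin(tilt)*f-np.cos(tilt)*up; x=np.cos(tilt)*f+np.sin(tilt)*up
    return np.stack([x,np.cross(z,x),z],1)
E
python3 - <<'E'
from workcell import *;from h import *;import pickle
o=np.array([678,-85,0]);a=-.231;R=np.array([[np.cos(a),-np.sin(a),0],[np.sin(a),np.cos(a),0],[0,0,1]])
for t in(.7,.8,.9,1.0):
    print(t,[None if (q:=inverse_kinematics(o+R@[x,0,z],tool(a,t))) is None else q[[5,6]].round(2) if hasattr(q,'shape') else np.round(q,2)[[5,6]] for x,z in((-250,90),(-230,21),(-190,21),(-100,21),(0,21),(20,21))])
movep(o+R@[-215,0,300],tool(a,0))
c=camera("wrist");pickle.dump(c,open("w.pkl","wb"));cv2.imwrite("pics/w.png",c["image"]);print(read_state()["time"],c["cam_to_world"].round(2))
E
```

```text
0.7 [None, None, None, array([0.91, 2.2 ]), array([0.64, 2.22]), array([0.61, 2.27])]
0.8 [None, None, None, array([1.19, 2.31]), array([0.89, 2.29]), array([0.85, 2.33])]
0.9 [None, None, None, None, array([1.13, 2.42]), array([1.09, 2.45])]
1.0 [None, None, None, None, array([1.28, 2.39]), array([1.24, 2.41])]
2.4 [[-2.3000e-01  9.4000e-01  2.5000e-01  5.3232e+02]
 [-9.7000e-01 -2.2000e-01 -6.0000e-02 -5.1530e+01]
 [ 0.0000e+00 -2.6000e-01  9.7000e-01  4.4134e+02]
 [ 0.0000e+00  0.0000e+00  0.0000e+00  1.0000e+00]]
```

View pics/w.png

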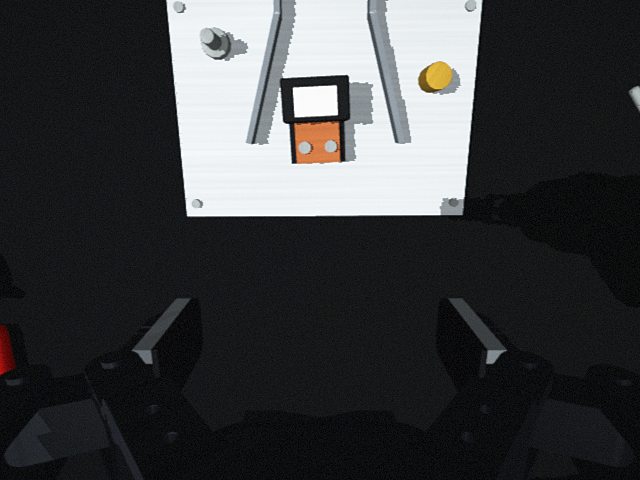

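The wrist view shows the deck's rear corners at (187,216) and (465,216), fence tips at (252,143) and (403,142), and the sensor tail edge from about (293,163) to (344,161). I'll fit the edges for precision.

```bash
cat > m.py <<'E'
from h import *;import pickle
def measure(c,o=None,a=None):
    im=c["image"].astype(int);b,g,r=im[...,0],im[...,1],im[...,2]
    G=cv2.cvtColor(c["image"],cv2.COLOR_BGR2GRAY).astype(float)
    if o is None:
        W=lambda L,z=10:np.array([px(c,u,v,z) for u,v in L])
        # subpixel edges by half-level crossing of blurred profile
        B=cv2.GaussianBlur(G,(3,3),0)
        def cross(p,rev):
            i=range(len(p)-1)
            if rev:i=reversed(i)
            for k in i:
                if (p[k]-110)*(p[k+1]-110)<=0: return k+(110-p[k])/(p[k+1]-p[k])
        rear=W([(u,170+cross(B[170:240,u],True)) for u in list(range(205,275,5))+list(range(365,435,5))])
        lef=W([(130+cross(B[v,130:215],False),v) for v in range(20,205,5)])
        rig=W([(440+cross(B[v,440:500],True),v) for v in range(20,190,5)])
        fits=[cv2.fitLine(p[:,:2].astype(np.float32),cv2.DIST_HUBER,0,.01,.01).ravel() for p in(rear,lef,rig)]
        ang=[np.arctan2(f[1],f[0]) for f in fits]; print("angles rear,left,right",ang)
        a=ang[0]-np.pi/2; a=(a+np.pi/2)%np.pi-np.pi/2
        f=np.array([np.cos(a),np.sin(a)]);l=np.array([-f[1],f[0]])
        yl,yr=(lef[:,:2]@l).mean(),(rig[:,:2]@l).mean();xr=(rear[:,:2]@f).mean()
        print("width",yl-yr); o2=f*(xr+230)+l*(yl+yr)/2; o=np.r_[o2,0]; print("origin",o,"yaw",a)
    R=np.array([[np.cos(a),-np.sin(a),0],[np.sin(a),np.cos(a),0],[0,0,1]])
    cop=((r-b>45)&(r>90)&(g<.72*r)&(g>.4*r)).astype(np.uint8)
    n,lab,st,ce=cv2.connectedComponentsWithStats(cop)
    return o,a,R,lab,st,ce
E
python3 - <<'E'
from m import *
c=pickle.load(open("w.pkl","rb"));o,a,R,lab,st,ce=measure(c)
pickle.dump((o,a,R),open("box.pkl","wb"))
bx=lambda u,v,z:(R.T@(px(c,u,v,z)-o)).round(1)
print("fences (x=-150,y=+-75..81)",bx(252,143,32),bx(403,142,32))
for i in range(1,len(st)):
    if st[i,4]>150: print(st[i],ce[i])
k=max((i for i in range(1,len(st)) if abs(ce[i][0]-318)<25 and abs(ce[i][1]-143)<20),key=lambda i:st[i,4])
p,_=cv2.findContours((lab==k).astype(np.uint8),0,2)
P=np.array([bx(u,v,36)[:2] for u,v in p[0].reshape(-1,2)],np.float32);print(cv2.minAreaRect(P));print(cv2.boxPoints(cv2.minAreaRect(P)))
cv2.imwrite("pics/wc.png",cv2.resize(c["image"][65:175,250:390],(764,600),interpolation=cv2.INTER_CUBIC))
s=pickle.load(open("c0.pkl","rb"))["scene"]
for n,p in (("hingeL",(10,47,90)),("hingeR",(10,-47,90)),("endL",(160,51,0)),("endR",(160,-51,0))): print(n,((proj(s,o+R@p)-[180,215])*4).round(0))
E
```

```text
angles rear,left,right [np.float32(1.3450648), np.float32(-0.22567996), np.float32(-0.22605947)]
width 309.5085994976581
origin [667.39050782 -88.31473971   0.        ] yaw -0.22573161
fences (x=-150,y=+-75..81) [-149.9   73.4   32. ] [-149.8  -79.5   32. ]
[ 294  121   47   43 1548] [316.98837209 141.25258398]
((-149.58067321777344, 7.50970458984375), (39.56448745727539, 44.79458236694336), 2.4486563205718994)
[[-170.30176    29.041367]
 [-168.38794   -15.712315]
 [-128.85959   -14.021957]
 [-130.7734     30.731724]]
hingeL [384. 258.]
hingeR [227. 209.]
endL [254. 585.]
endR [ 80. 520.]
```

View pics/wc.png

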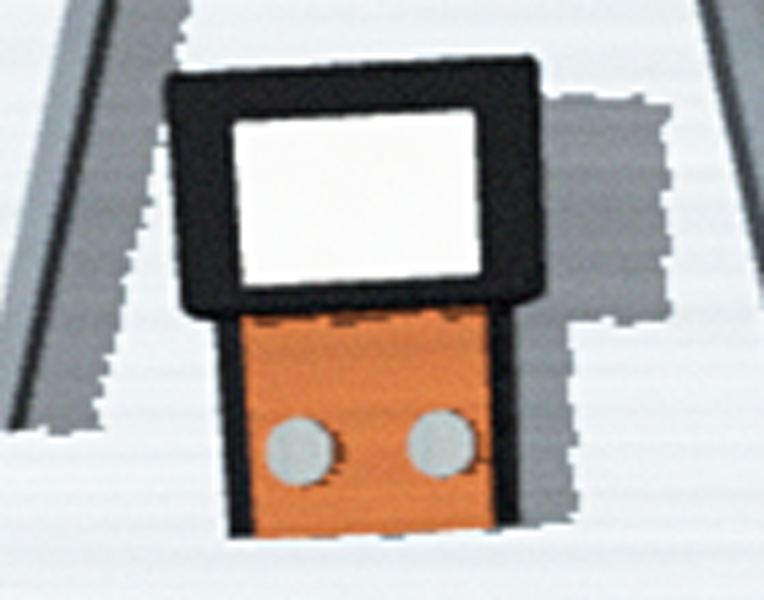

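The sensor is at box coordinates of about: tail (-169.5, 6.7), yaw +0.043. The crop agrees, with its rear edge running (230,537) to (518,523). Box width and fence tips match the given sizes. Next I check reach and approach with closed fingers.

```bash
cat > r.py <<'E'
from workcell import *;from h import *;import pickle
o,a,R=pickle.load(open("box.pkl","rb"))
def P(x,y,z): return o+R@[x,y,z]
def shot(n,cam="wrist"):
    c=camera(cam);pickle.dump(c,open(f"{n}.pkl","wb"));cv2.imwrite(f"pics/{n}.png",c["image"]);return c
E
python3 - <<'E'
from r import *
print("vert",[inverse_kinematics(P(x,6,z),tool(a,0)) is not None for x,z in((-195,80),(-195,15),(-140,15),(-96,15),(-110,60))])
for fl in(0,1):
  for t in(.5,.6,.7,.8,.9,1.):
    M=tool(a,t)
    if fl: M=M*[-1,-1,1]
    print(fl,t,[int(inverse_kinematics(P(x,0,z),M) is not None) for x,z in((-140,90),(-130,60),(-130,21),(-110,80),(-110,21),(-95,21),(-60,21),(-30,21),(20,21))])
clamp()
u=np.array([np.cos(.043),np.sin(.043)]);t=np.array([-169.5,6.7])-u*21
movep(P(*t,70),tool(a+.043,0));movel(P(*t,16),max_speed=100)
c=shot("w2");print(read_state()["time"],read_state()["finger_gap"],read_state()["eef_pos"],P(*t,16))
cv2.imwrite("pics/w2.png",cv2.resize(c["image"][180:480,120:520],(800,600)))
E
```

```text
vert [True, True, True, True, True]
0 0.5 [1, 1, 1, 1, 1, 1, 1, 1, 1]
0 0.6 [1, 1, 1, 1, 1, 1, 1, 1, 1]
0 0.7 [0, 0, 0, 1, 1, 1, 1, 1, 1]
0 0.8 [0, 0, 0, 0, 0, 1, 1, 1, 1]
0 0.9 [0, 0, 0, 0, 0, 0, 1, 1, 1]
0 1.0 [0, 0, 0, 0, 0, 0, 1, 1, 1]
1 0.5 [1, 1, 1, 1, 1, 1, 1, 1, 1]
1 0.6 [1, 1, 1, 1, 1, 1, 1, 1, 1]
1 0.7 [0, 0, 0, 1, 1, 1, 1, 1, 1]
1 0.8 [0, 0, 0, 0, 0, 1, 1, 1, 1]
1 0.9 [0, 0, 0, 0, 0, 0, 1, 1, 1]
1 1.0 [0, 0, 0, 0, 0, 0, 1, 1, 1]
4.825 0.1184902347563465 [483.50484666 -40.04543064  16.68334402] [483.03984247 -40.03126882  16.        ]
```

View pics/w2.png

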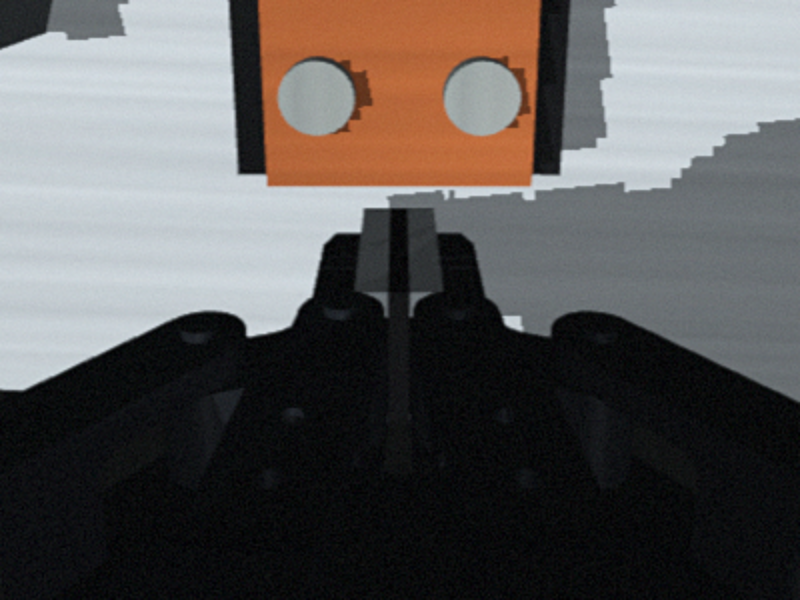

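The closed tips at (400,209) are centred on and parallel to the tail edge (row 186), with a few mm of gap. Now the first push, vertical, steering towards mid-lane.

```bash
python3 - <<'E'
from r import *
def push(x,y,h,v): movel(P(x-11*np.cos(h),y-11*np.sin(h),15.5),tool(a+h,0),max_speed=v)
push(-169.5,6.7,.043,40)
push(-140,6.5,-.05,40)
push(-78,1.5,-.02,45)
c=shot("w3");print(read_state()["time"],read_state()["ft_force"])
cv2.imwrite("pics/w3.png",cv2.resize(c["image"][0:300,120:520],(800,600)))
E
```

```text
7.7 [-0.73449305 -0.1999533  -0.52193224]
```

View pics/w3.png

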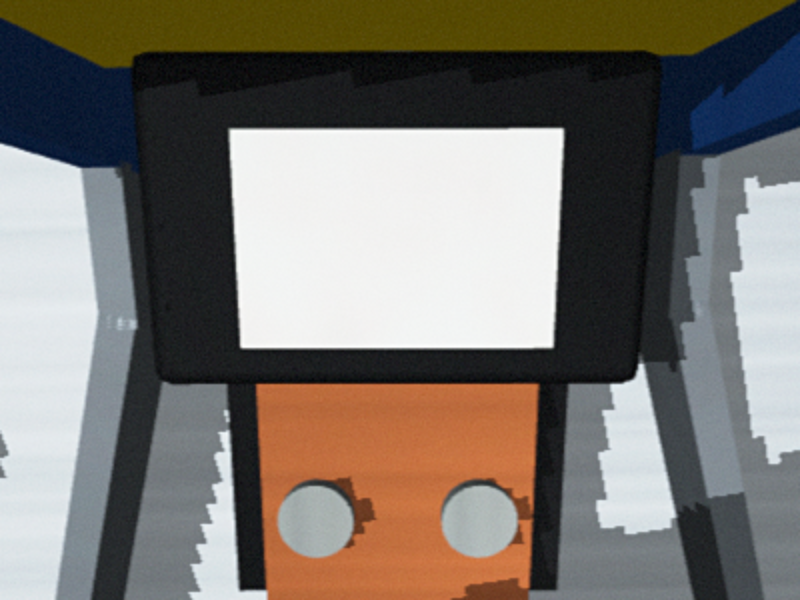

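The sensor sits square and nearly centred between the fences (label at 229–564), with its front at the flap. Now I switch to the tilted push.

```bash
python3 - <<'E'
from r import *
movel(P(-104,1.5,16),max_speed=100); movel(P(-112,1.5,80),max_speed=150)
movep(P(-112,1,80),tool(a,.7)); movel(P(-103,1,21),max_speed=80)
s=read_state();print(s["time"],R.T@(s["eef_pos"]-o),s["ft_force"])
c=shot("s4","side");c=shot("w4")
cv2.imwrite("pics/w4.png",np.hstack([cv2.resize(c["image"][100:480,120:520],(420,400)),cv2.resize(pickle.load(open("s4.pkl","rb"))["image"][175:295,260:374],(380,400))]))
E
```

```text
12.7083 [-102.93624463    0.98484149   21.3269136 ] [-0.38086185 -0.13795815  0.38484271]
```

View pics/w4.png

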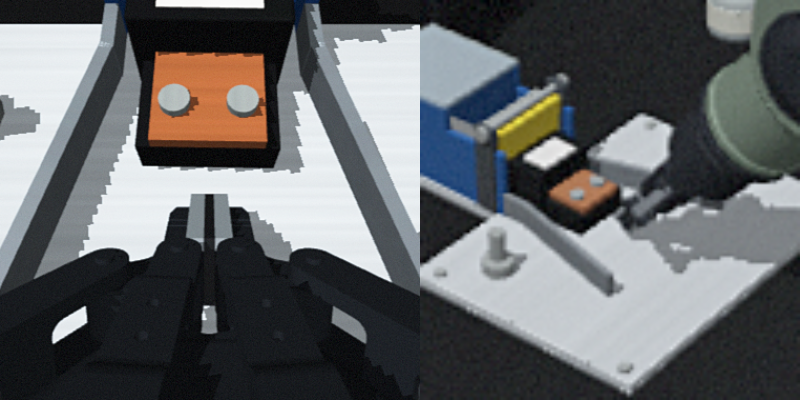

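The tips at (209,195) are centred behind the tail (207,155), low on the deck, with a clear gap. Now the push through the flap.

```bash
python3 - <<'E'
from r import *
g=[movel(P(-60,.5,20.8),tool(a,.85),max_speed=45,guard=15)]
for x in (-25,14):
    if not any(g): g.append(movel(P(x,0,20.8),tool(a,.85),max_speed=45,guard=15))
s=read_state();print(g,s["time"],R.T@(s["eef_pos"]-o),s["ft_force"])
c=shot("s5","side");w=shot("w5");e=shot("e5","scene")
cv2.imwrite("pics/v5.png",np.hstack([cv2.resize(k,(400,400),interpolation=cv2.INTER_CUBIC) for k in(w["image"][0:480,80:560],e["image"][235:365,190:320])]))
E
```

```text
[False, False, False] 15.8583 [13.73601705 -0.031125   20.60933842] [ 0.08467002 -0.5595119  -3.30125809]
```

View pics/v5.png

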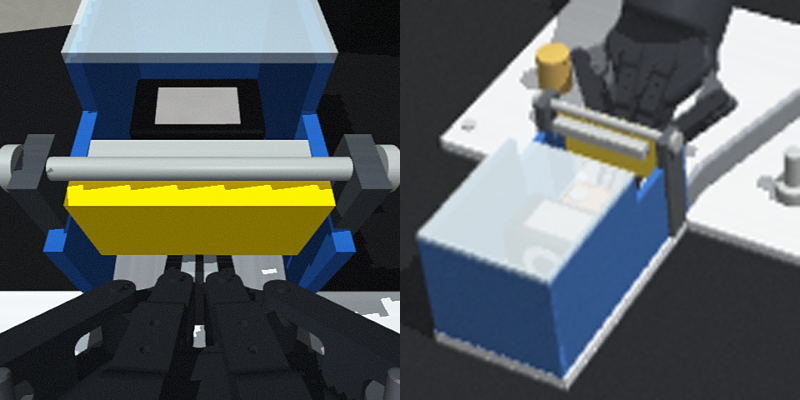

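The sensor is inside with its label under the roof (195,105), and the flap rests on the fingers. I draw back and check.

```bash
python3 - <<'E'
from r import *
movel(P(-75,0,22),max_speed=90)
movel(P(-110,0,60),tool(a,.55),max_speed=100)
movel(P(-150,0,170),tool(a,.3),max_speed=150)
s=read_state();print(s["time"],R.T@(s["eef_pos"]-o),s["ft_force"])
wait(.5)
w=shot("w6");e=shot("e6","scene");d=shot("s6","side")
bx=lambda c,u,v,z:(R.T@(px(c,u,v,z)-o)).round(1)
C=(cloud(w)-o)@R; m=(abs(C[...,0])<200)
im=w["image"].astype(int); 
y=(im[...,2]>90)&(im[...,1]>75)&(im[...,0]<60)&(abs(C[...,0])<60)&(abs(C[...,1])<50)
print("yellow x,z pct",np.percentile(C[y][:,0],[5,50,95]),np.percentile(C[y][:,2],[5,50,95]))
cv2.imwrite("pics/v6.png",np.hstack([cv2.resize(k,(400,400),interpolation=cv2.INTER_CUBIC) for k in(w["image"][0:480,80:560],e["image"][225:365,190:330])]))
E
```

```text
Traceback (most recent call last):
workcell.PlanningError: the arm cannot follow that straight line within its joint ranges
```

```bash
python3 - <<'E'
from r import *
s=read_state();print(s["time"],R.T@(s["eef_pos"]-o),s["ft_force"])
movel(P(-115,0,170),max_speed=150) if inverse_kinematics(P(-115,0,170),s["tool_rot"]) is not None else movep(P(-150,0,170),tool(a,.2))
wait(.5)
s=read_state();print(s["time"],R.T@(s["eef_pos"]-o),s["ft_force"])
w=shot("w6");e=shot("e6","scene")
C=(cloud(w)-o)@R; im=w["image"].astype(int)
y=(im[...,2]>90)&(im[...,1]>75)&(im[...,0]<60)&(abs(C[...,0])<60)&(abs(C[...,1])<50)
print("yellow",y.sum(),np.percentile(C[y][:,0],[5,50,95]),np.percentile(C[y][:,2],[5,50,95]))
cv2.imwrite("pics/v6.png",np.hstack([cv2.resize(k,(400,400),interpolation=cv2.INTER_CUBIC) for k in(w["image"][0:480,80:560],e["image"][225:365,190:330])]))
E
```

```text
17.8333 [-1.09772510e+02  9.11367922e-02  5.99621719e+01] [ 0.24200981 -0.90547051 -0.73014922]Traceback (most recent call last):
  File "<stdin>", line 3, in <module>
workcell.PlanningError: the arm cannot follow that straight line within its joint ranges
```

```bash
python3 - <<'E'
from r import *
movep(P(-150,0,130),tool(a,.2))
wait(.3)
s=read_state();print(s["time"],R.T@(s["eef_pos"]-o),s["ft_force"])
w=shot("w6");e=shot("e6","scene")
C=(cloud(w)-o)@R; im=w["image"].astype(int)
y=(im[...,2]>90)&(im[...,1]>75)&(im[...,0]<60)&(abs(C[...,0])<60)&(abs(C[...,1])<50)
print("yellow",y.sum(),np.percentile(C[y][:,0],[5,50,95]),np.percentile(C[y][:,2],[5,50,95])) if y.any() else 0
cv2.imwrite("pics/v6.png",np.hstack([cv2.resize(k,(400,400),interpolation=cv2.INTER_CUBIC) for k in(w["image"][0:480,80:560],e["image"][225:365,190:330])]))
E
```

```text
20.975 [-1.50000403e+02 -4.16294077e-02  1.29996220e+02] [0.55341276 0.04343394 0.23585887]
```

View pics/v6.png

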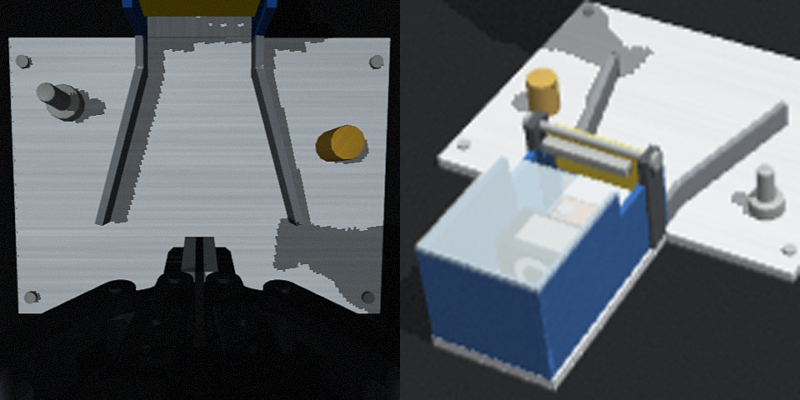

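The flap hangs shut as it did at the start. The sensor lies wholly inside, with its copper end at (572,205) and bare deck between it and the flap. The stud and spacer haven't moved, and the arm is clear.

```bash
python3 -c "
from workcell import *
print(finish_job())"
```

```text
the job is handed in; nothing more can be done
None
```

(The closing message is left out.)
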